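# Wind the marking vice shut with its crank

### The arm

A 6-joint arm with a two-finger parallel gripper is mounted at the origin on the work surface. World frame = base frame: x ahead of the robot, y to its left, z up, the work surface at z = 0. Lengths are in mm, angles in rad, forces in N, time in s.
With the tool pointing down it reaches from about 375 to 975 mm from the base axis. Payload 3.8 kg.
Tool frame: the origin (TCP) lies midway between the tips of the shut fingers; the grasp point (between the pads) lies 19 mm behind it (ctrl.hold_point_z is the distance from the TCP to the grasp point, in mm); x points along the fingers, z is the direction in which the jaws open and shut, and the axes are right-handed (so a half turn about x gives the same grasp; the last joint's range is limited). The gripper opens to 85 mm and grips with 20 to 120 N. Pads are 22 mm wide; open, the fingers measure 114 mm over their backs; the gripper's body (76 mm by 85 mm) begins 54 mm behind the grasp point. The pads swing forward as they close: fully open they stand 13 mm farther back than shut.
Start: joints at [-1.368, 0.264, 1.604, -0, 1.274, -0.037], TCP at [160.313, -655.681, 231.28] pointing down, gripper open.
Joint ranges: [-2.63, 2.63], [-0.94, 2.18], [0.31, 2.57], [-1.31, 4.45], [0, 2.66], [-2.55, 2.55]. Speed limits (rad/s): [2.57, 2.57, 3.14, 3.14, 3.14, 3.14].

### API

Orientations are given as a unit quaternion [x, y, z, w].
In Python, from workcell import monitor, optics, ctrl gives the robot as it stands.
- The arm moves only by the tool move_arm, never from a script. Its argument "commands" is a list that holds one entry, the list of rows, each a list of 7 numbers: the shift along the tool's x, y, z in m, then the turn, a rotation vector about the tool's x, y, z in degrees, then the finger opening in m, from 0 to 0.0854. In form: [[[x, y, z, rx, ry, rz, hand], ...]]. A call has 1 to 8 rows; each row is the pose to reach, as a shift and turn from the pose measured when the call began, along the tool's axes at that moment; what a row does not reach only later rows make up. A row lasts 1/8 s, in which the tool goes at most 62.5 mm and 10.7 degrees, less where a joint would pass 70% of its speed; a pose out of reach is approached as far as the arm can. A call with a gripper value outside its range is refused whole. The fingers move at their own pace and stop on an object; "squeeze" is the grip in N (left out, the last holds). Time passes only in rows, so rows that repeat a pose let the fingers close. It gives the time, the measured TCP pose, the force and the opening at its end, in the units of the state.
- monitor.state(): the state, without advancing time (a new reading comes with each control period).
- optics.camera(name): name is "side" or "top" or "wrist"; returns a dict with "image" (384x512x3 uint8, blue, green, red), "depth" (384x512 float32, mm along the optical axis (not along the pixel's ray), 0 where there is no reading), "fx", "fy", "cx", "cy" (pixels), "view" (4x4, takes a point from world to camera coordinates); the wrist camera has in their place "T_tool_cam" (4x4, takes a point from camera to tool coordinates, whose origin is the TCP and whose axes are the tool frame's). Camera axes: x right, y up, looking along -z (the intrinsics and any distortion apply to the point x, -y, -z); pixel columns grow to the right and rows downward; lengths in mm; the calibration is good to about 2 mm. The wrist camera is an equidistant fisheye: a pixel r from the principal point sees the ray r / f radians off the axis. A picture is of the moment at which its call begins: read the wrist's pose just before it.
- ctrl.hand_in(): hands the job in, once; it reports no verdict.
The state is a dict: "clock": time; "joints": joint angles; "qvel": joint speeds; "joint_torque": joint torques, N m; "tcp_pos": TCP position; "tool_rot": TCP orientation; "ft_force": force on the tool from outside, world axes, zero at the start; "ft_torque": the same for the moment, N m; "width": opening from 0.0 (shut) to 1.0 (fully open).
Only numpy, scipy, OpenCV 4.12 (cv2) and the standard library are available. Lean on these libraries where they do the work, as an engineer would, in place of code of your own. Each camera call takes 0.05 s, during which the arm holds its last target. There are 200 camera calls.

### The job

Fit the loose crank handle onto the square drive of the marking vice, feeling gently for the square until it drops fully home. Then wind it clockwise, round and round by its spinning grip, until the jaws hold the brass blank firmly, without forcing it, and leave the crank on the drive. Leave everything else on the bench where it is.

Things in the scene. Friction and masses are not known exactly. Their poses are not given: they have to be found in the camera images.
- drive_top (a point): Centre of the top, 75 mm above the table, of the vice's upright square steel drive: 16 mm square, 20 mm tall above a brass collar, its top 3.5 mm tapered to 11 mm square. The frame is the fixed vice's (x from drive to jaws, z up), NOT the drive's: the square's own turn is anything. See it, or feel for it: press the crank on with a few newtons and turn it, up to a quarter turn, until it drops.
- crank_socket (a point): Centre of the crank's underside, at the mouth of its square socket (17.4 mm wide, 1.5 mm chamfer, 24 mm deep) in a steel hub 36 x 36 x 24 mm. x points along the arm to the grip, the socket's flats are parallel to x and y, z up. Keep the push light: the tapers wedge. The crank, about 300 g, stands on this face at the start. Fully home, it rests on the brass collar, 20 mm below the drive's top.
- crank_boss (a point): Centre of the crank's orange square boss, 22 x 22 mm, 40 mm tall, above the hub, 50 mm above the underside; flats parallel to the crank's x (along the arm) and y. The arm below it is 6 mm thick, 18 mm wide, its top 30 mm above the underside. Hold the crank here to carry and fit it, fingers on the two sides across the arm.
- crank_grip (a point): Middle of the crank's black upright grip, 18 mm in diameter and 52 mm tall, which spins freely on its pin; 70 mm along the crank's x from the hub's axis and 58 mm above the underside. Wind by this: the hand need not turn.
- crank: The whole crank; origin and axes as crank_socket.
- vice: The whole vice, fixed: dark steel bed 290 x 90 x 30 mm with a grey gearbox 80 x 84 mm, 55 mm high, round the drive; origin under the drive at table height, x towards the jaws. Turning the drive clockwise seen from above closes the jaws, 24 mm a turn. The drive drags with 0.32 N m (4.6 N at the crank's grip) and stays where it is left.
- jaw_face (a point): Middle of the front face of the blue moving jaw (84 mm wide, 18 mm tall, standing on the bed); it moves along the vice's x as the drive is turned.
- pad_face (a point): Middle of the face of the black fixed pad at the far end of the vice, 185 mm from the drive along the vice's x, as it stands when unloaded; the pad gives about 1 mm for each 60 N.
- pad: The fixed pad; its origin is that of the vice, not on the pad itself.
- blank: Brass blank 40 mm (along the vice) x 60 x 20 mm, 300 g, on the vice's bed between jaw and pad, with 33 to 45 mm free in all; origin at its underside's centre. Firmly held is a squeeze of 30 to 150 N: the grip then needs 6.2 to 12.8 N along its circle against 4.6 N when winding freely, so stop at 3 to 6 N extra.
- spare_blank: Bystander: aluminium block 40 x 60 x 20 mm.
- centre_punch: Bystander: steel punch lying down, 110 mm long, 15 mm thick.
- set_square: Bystander: steel square lying flat, 100 x 80 mm.
- lens_cleaner: Bystander: white bottle 44 mm in diameter, 105 mm tall; origin at its foot.
- focus_gauge: Bystander: upright brass cylinder 28 mm in diameter, 70 mm tall; origin at its foot.
- clamp_lever: Bystander: black clamp lever with a blue cap, 75 mm long, 36 mm tall.
Mind the look-alikes: they are no part of the job. What is meant by the crank is not red, and is the smaller of those in its own colour.

How it is judged (in metres and radians):
On the way, in this order (a step that is already met when the one before it is completed fails the run):
1. the crank is fully home on the square drive (z of crank_socket in the frame of drive_top below -0.0165 m and horizontal distance between crank_socket and drive_top below 0.004 m and angle between crank's own z axis and vertical below 0.12 rad), for 0.2 s.
2. the blank is squeezed against the pad with more than 30 N, the crank still on the drive (contact force between blank and pad above 30 N and horizontal distance between crank_socket and drive_top below 0.004 m and z of crank_socket in the frame of drive_top below -0.0145 m), for 0.2 s.
At the end, for the whole second after the job is handed in: the crank rests on the drive, its underside at least 14.5 mm below the drive's top and within 4 mm of its axis, at rest; the blank lies flat and is squeezed against the pad with 30 to 150 N (all of step 2 and contact force between blank and pad below 150 N and angle between blank's own z axis and vertical below 0.1 rad and linear speed of crank below 0.02 m/s); the robot touches nothing.
It fails at once if the crank is pressed or wedged on the vice with more than 45 N while it is not yet home (underside less than 14.5 mm below the drive's top) (contact force between crank and vice above 45 N and z of crank_socket in the frame of drive_top above -0.0145 m).
It fails at once if the blank is forced: squeezed against the pad with more than 160 N (contact force between blank and pad above 160 N).
It fails at once if a bystander is moved by more than 30 mm (distance of any of spare_blank, centre_punch, set_square, lens_cleaner, focus_gauge, clamp_lever from where it was at the start of the episode above 0.03 m).
It also fails if it takes over 72 s, if anything falls off the work surface, if the arm or the gripper's body presses on something with over 40 N, if the wrist force passes 120 N, or if a joint passes its speed limit or range.

## Working session

There is one attempt and no reset: what is moved stays moved. The work goes in short steps, Python scripts to look and compute and a tool call to move; the robot and the scene stay as the last step left them, time stands still between calls to the robot, and variables do not carry over. Pictures are saved under pics/ and viewed, about 8 in all and at most 12, crops included, and the job is handed in when it is done.

Besides the shell and the picture viewer there is one more tool, called after "Request:" as name(argument=value, ...) on one line, values as JSON. move_arm: Moves the arm, as the interface text tells. Its arguments: {"type":"object","properties":{"commands":{"type":"array"},"squeeze":{"type":"number"}},"required":["commands"]}

```bash
mkdir -p pics; ls; cat > h.py <<'E'
import numpy as np, cv2
from scipy.spatial.transform import Rotation as R
from workcell import monitor, optics, ctrl
def snap(name):
    s=monitor.state(); c=optics.camera(name); 
    np.savez('pics/'+name+'.npz',**{k:np.array(v) for k,v in c.items()},tp=s['tcp_pos'],tr=s['tool_rot'])
    return c
def load(name): return dict(np.load('pics/'+name+'.npz'))
def world(c,u,v,z=None,d=None):
    """pixel to world: given height z plane, or depth"""
    if 'view' in c:
        p=np.array([(u-c['cx'])/c['fx'],-(v-c['cy'])/c['fy'],-1.]); T=np.linalg.inv(c['view'])
    else:
        x,y=(u-c['cx'])/c['fx'],(v-c['cy'])/c['fy']; r=np.hypot(x,y)+1e-9
        p=np.array([x/r*np.tan(r),-y/r*np.tan(r),-1.])
        W=np.eye(4);W[:3,:3]=R.from_quat(c['tr']).as_matrix();W[:3,3]=c['tp'];T=W@c['T_tool_cam']
    o=T[:3,3];w=T[:3,:3]@p
    if z is not None: return o+w*(z-o[2])/w[2]
    if d is None: d=float(c['depth'][int(round(v)),int(round(u))])
    return o+w*d
E
python3 - <<'E'
from h import *
s=monitor.state();print(s,ctrl.hold_point_z)
for n in('top','side'):
    c=snap(n);print({k:v for k,v in c.items() if k not in('image','depth')},(c['depth']>0).mean())
    cv2.imwrite(f'pics/{n}1.png',cv2.resize(c['image'],(800,600),interpolation=cv2.INTER_CUBIC))
E
```

```text
pics
{'clock': 0.0, 'joints': array([-1.36792647e+00,  2.64742949e-01,  1.60540716e+00,  1.25001279e-05,
        1.27370584e+00, -3.69304044e-02]), 'qvel': array([ 0.00075009, -0.00083825, -0.00092121,  0.00038909, -0.00164552,
        0.00149552]), 'joint_torque': array([-5.89705032e-04, -5.15106690e+01, -3.67316544e+01, -1.95087337e-04,
        1.30297575e-02, -3.12131760e-05]), 'tcp_pos': array([ 160.14947307, -654.95470199,  229.9510068 ]), 'tool_rot': array([ 0.43712472,  0.5568237 , -0.4360843 ,  0.55560762]), 'ft_force': array([-0.52952625,  0.89319847,  0.20147665]), 'ft_torque': array([0.03752056, 0.04883988, 0.01854951]), 'width': 1.0021749932453203} 18.700000000000003
{'fx': 370.3286238261724, 'fy': 370.3286238261724, 'cx': 262.64460735108855, 'cy': 191.04946330133967, 'view': array([[-1.05114934e-02, -9.99515951e-01, -2.92809311e-02,
         4.61096037e+01],
       [ 9.92831166e-01, -1.39188737e-02,  1.18712004e-01,
        -5.92393868e+02],
       [-1.19062099e-01, -2.78231805e-02,  9.92496895e-01,
        -9.27407903e+02],
       [ 0.00000000e+00,  0.00000000e+00,  0.00000000e+00,
         1.00000000e+00]])} 0.9960530598958334
{'fx': 368.1865227180225, 'fy': 368.1865227180225, 'cx': 256.70798409526685, 'cy': 192.041743843988, 'view': array([[-7.36217419e-01, -6.76553336e-01,  1.61088432e-02,
         4.14897432e+02],
       [ 5.28282522e-01, -5.59667935e-01,  6.38505582e-01,
        -3.46481988e+02],
       [-4.22967479e-01,  4.78588952e-01,  7.69448586e-01,
        -9.30139377e+02],
       [ 0.00000000e+00,  0.00000000e+00,  0.00000000e+00,
         1.00000000e+00]])} 0.9959818522135416
```

View pics/top1.png

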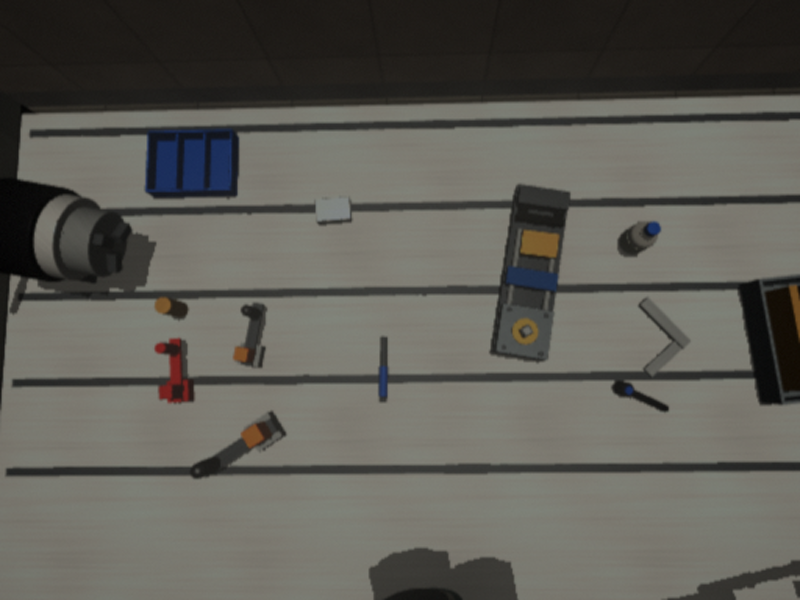

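View pics/side1.png

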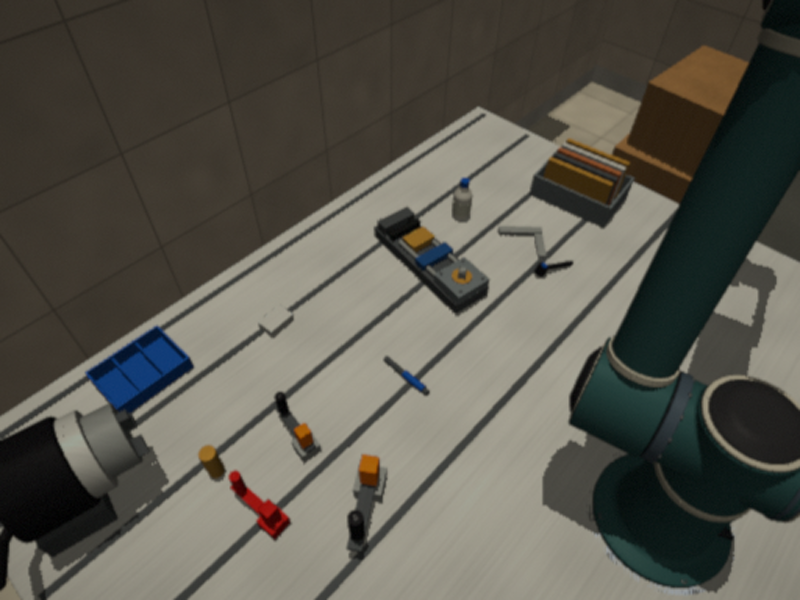

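The top view shows three cranks: red (175,372), grey with an orange boss (250,335), and a larger grey one with an orange boss (240,445). The one meant should be the one at (250,335), since it isn't red and is the smaller grey one. The vice's drive is at (526,331). I'll confirm with a crop and measure.

```bash
python3 - <<'E'
from h import *
c=load('top')
im=c['image']; k=.64
a=cv2.resize(im[185:310,95:190],None,fx=4.2,fy=4.2,interpolation=cv2.INTER_CUBIC)
b=cv2.resize(im[115:235,310:370],None,fx=4.375,fy=4.375,interpolation=cv2.INTER_CUBIC)
h=525
cv2.imwrite('pics/crop1.png',np.hstack([cv2.convertScaleAbs(a,alpha=1.6),cv2.convertScaleAbs(b,alpha=1.6)]))
print(a.shape,b.shape)
for n,u,v in [('boss',242,355),('gripS',251,312),('bossBig',254,436),('gripBig',204,468),('hubS',260,350),('drive',526,331),('collar',526,345),('gearbox',505,345),('jaw',532,278),('blank',539,243),('pad',541,200),('bed',515,240),('gauge',163,304),('bottle',652,229),('obst',100,230),('obst2',60,230),('red',168,348),('tray',190,160)]:
    print(n,world(c,u*k,v*k).round(0))
E
```

```text
(525, 399, 3) (525, 262, 3)
boss [502. 309.  70.]
gripS [570. 293.  78.]
bossBig [377. 280.  92.]
gripBig [332. 350. 106.]
hubS [511. 293.  24.]
drive [ 534. -144.   76.]
collar [ 513. -147.   55.]
gearbox [ 513. -113.   55.]
jaw [ 622. -161.   50.]
blank [ 680. -174.   53.]
pad [ 753. -180.   51.]
bed [ 688. -137.   42.]
gauge [585. 440.  71.]
bottle [ 687. -337.  109.]
obst [691. 506. 146.]
obst2 [686. 552. 170.]
red [514. 430.  67.]
tray [851. 431.   7.]
```

View pics/crop1.png

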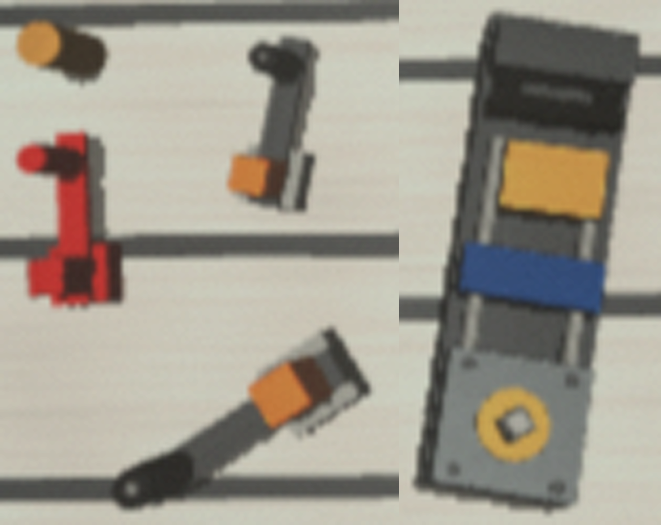

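The crop confirms it. The small crank's boss top measures 70 mm, as specified, while the big one's is 92 mm. Next I'll plan the moves, looking at the drive from the wrist camera on the way.

```bash
cat >> h.py <<'E'
def plan(pos,jaw=None,s=None):
    """rows (shift m, rotvec deg) to TCP pos, tool down, tool z along horizontal angle jaw (deg)"""
    s=s or monitor.state(); A=R.from_quat(s['tool_rot'])
    if jaw is None:
        z=A.as_matrix()[:,2]; jaw=np.degrees(np.arctan2(z[1],z[0]))
    z=np.array([np.cos(np.radians(jaw)),np.sin(np.radians(jaw)),0]);x=np.array([0,0,-1.]);B=R.from_matrix(np.c_[x,np.cross(z,x),z])
    d=A.inv().apply(np.array(pos)-s['tcp_pos'])/1000
    return np.round(np.r_[d,(A.inv()*B).as_rotvec(degrees=True)],4).tolist()
def jawang(s):
    z=R.from_quat(s['tool_rot']).as_matrix()[:,2]; return np.degrees(np.arctan2(z[1],z[0]))
E
python3 - <<'E'
from h import *
c=load('top');s=monitor.state()
b=world(c,251/4.2+95,175/4.2+185,z=70);g=world(c,264/4.2+95,56/4.2+185,z=84);d=world(c,(516-399)/4.375+310,424/4.375+115,z=75)
print('boss',b,'grip',g,'drive',d,'len',np.linalg.norm((g-b)[:2]),'crank ang',np.degrees(np.arctan2(*(g-b)[1::-1])))
pc=world(c,(552-399)/4.375+310,20/4.375+115,z=60);print('jaw',jawang(s),np.degrees(s['joints']).round(1))
A=R.from_quat(s['tool_rot']).as_matrix();print(A.round(3))
print(optics.camera('wrist')['T_tool_cam'].round(2))
j=jawang(s)
for p in ([350,-430,300],[470,-140,300],): print(plan(p,j+ (60 if p[0]>400 else 30)), plan(p,j))
E
```

```text
boss [502.88865287 308.79852523  70.        ] grip [572.57275333 298.24088929  84.        ] drive [ 533.89596378 -144.35273998   75.        ] len 70.47934118850836 crank ang -8.615197191448734
jaw -76.26191143890165 [-78.4  15.2  92.   -0.   73.   -2.1]
[[-0.     0.971  0.237]
 [ 0.002  0.237 -0.971]
 [-1.     0.    -0.002]]
[[  -0.      0.33   -0.95 -142.67]
 [   0.      0.95    0.33   82.85]
 [   1.     -0.     -0.      0.  ]
 [   0.      0.      0.      1.  ]]
[-0.0695, 0.2378, -0.1737, -30.0013, -0.1011, -0.031] [-0.0695, 0.2378, -0.1737, -0.0013, -0.1045, -0.0038]
[-0.069, 0.4233, -0.4269, -60.0013, -0.0928, -0.0581] [-0.069, 0.4233, -0.4269, -0.0013, -0.1045, -0.0038]
```

```bash
python3 - <<'E'
from h import *
print(plan([430,-330,280],0))
E
```

```text
[-0.0493, 0.3393, -0.2518, -76.2632, -0.0861, -0.0728]
```

Request:
move_arm(commands=[[[-0.05, 0.34, -0.25, -76.3, 0, 0, 0.085], [-0.05, 0.34, -0.25, -76.3, 0, 0, 0.085], [-0.05, 0.34, -0.25, -76.3, 0, 0, 0.085], [-0.05, 0.34, -0.25, -76.3, 0, 0, 0.085], [-0.05, 0.34, -0.25, -76.3, 0, 0, 0.085], [-0.05, 0.34, -0.25, -76.3, 0, 0, 0.085], [-0.05, 0.34, -0.25, -76.3, 0, 0, 0.085], [-0.05, 0.34, -0.25, -76.3, 0, 0, 0.085]]])

```text
clock: 1.15
tcp_pos: [433.1, -329.0, 281.2]
tool_rot: [-0.002, 0.707, 0.003, 0.707]
ft_force: [-0.3, -0.5, -0.2]
width: 0.997
```

```bash
python3 - <<'E'
from h import *
s=monitor.state();print(s['tcp_pos'],jawang(s),s['joints'])
print(plan([534,-144,250],50)); print(plan([500,100,260],81.4))
E
```

```text
[ 433.10618285 -329.04118099  281.16935676] 0.3897795111195767 [-0.69673076 -0.01245658  1.82133307  0.00199441  1.33329935 -0.70400424]
[0.0316, 0.1843, 0.1021, -49.6102, 0.0895, -0.0795]
[0.022, 0.4285, 0.0698, -81.0101, 0.1135, -0.0552]
```

Request:
move_arm(commands=[[[0.03, 0.184, 0.1, -50, 0, 0, 0.085], [0.03, 0.184, 0.1, -50, 0, 0, 0.085], [0.03, 0.184, 0.1, -50, 0, 0, 0.085], [0.03, 0.184, 0.1, -50, 0, 0, 0.085], [0.03, 0.184, 0.1, -50, 0, 0, 0.085], [0.03, 0.184, 0.1, -50, 0, 0, 0.085]]])

```text
clock: 1.9
tcp_pos: [531.4, -144.9, 250.9]
tool_rot: [-0.3, 0.64, 0.301, 0.64]
ft_force: [0.1, -0.1, 0.4]
width: 0.998
```

```bash
python3 - <<'E'
from h import *
c=snap('wrist');s=monitor.state();print(s['tcp_pos'],jawang(s),c['fx'],c['cx'],c['cy'],(c['depth']>0).mean())
np.save('pics/drive_view.npy',0)
import shutil;shutil.copy('pics/wrist.npz','pics/wdrive.npz')
cv2.imwrite('pics/w1.png',cv2.convertScaleAbs(cv2.resize(c['image'],(768,576),interpolation=cv2.INTER_CUBIC),alpha=1.5))
print(plan([505,150,230],81.4))
E
```

```text
[ 531.43756279 -145.12470496  251.11658819] 50.17348767237272 297.3186396354542 253.7556210364215 192.96662200235698 0.9963277180989584
[0.0216, 0.2093, 0.2097, -31.2265, 0.0838, -0.0468]
```

View pics/w1.png

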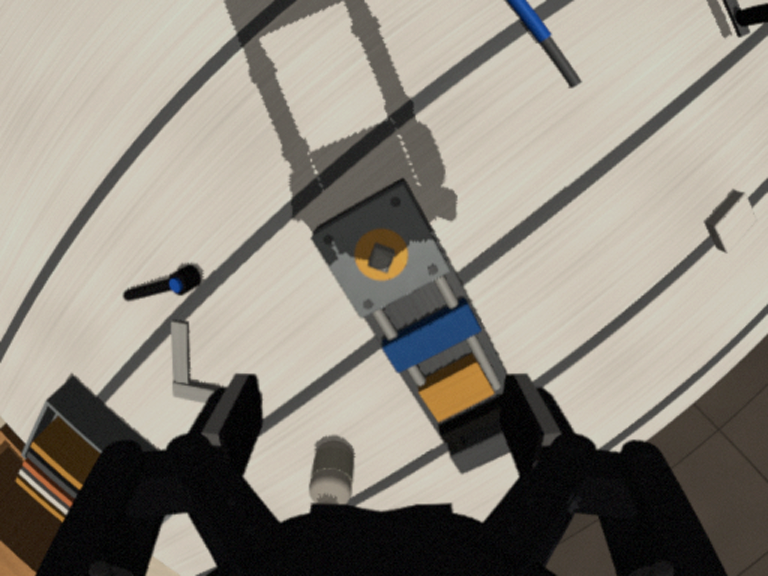

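The wrist view shows the drive at (381,257) of 768x576, inside the brass collar and in shadow. I'll move on to the crank, then view both in one composite.

Request:
move_arm(commands=[[[0.02, 0.21, 0.21, -31.2, 0, 0, 0.085], [0.02, 0.21, 0.21, -31.2, 0, 0, 0.085], [0.02, 0.21, 0.21, -31.2, 0, 0, 0.085], [0.02, 0.21, 0.21, -31.2, 0, 0, 0.085], [0.02, 0.21, 0.21, -31.2, 0, 0, 0.085], [0.02, 0.21, 0.21, -31.2, 0, 0, 0.085]]])

```text
clock: 2.7
tcp_pos: [504.2, 152.5, 231.3]
tool_rot: [-0.46, 0.536, 0.462, 0.536]
ft_force: [-0.3, -0.4, -0.6]
width: 0.997
```

```bash
python3 - <<'E'
from h import *
s=monitor.state();print(s['tcp_pos'],jawang(s)); print(plan([503,309,170],81.4))
E
```

```text
[504.15225853 152.46284772 231.31042551] 81.40766254353656
[0.0616, 0.0245, 0.1545, 0.0077, 0.1049, -0.0544]
```

Request:
move_arm(commands=[[[0.06, 0.0245, 0.1545, 0, 0, 0, 0.085], [0.06, 0.0245, 0.1545, 0, 0, 0, 0.085], [0.06, 0.0245, 0.1545, 0, 0, 0, 0.085], [0.06, 0.0245, 0.1545, 0, 0, 0, 0.085], [0.06, 0.0245, 0.1545, 0, 0, 0, 0.085]]])

```text
clock: 3.32
tcp_pos: [503.7, 307.3, 171.7]
tool_rot: [-0.46, 0.536, 0.461, 0.537]
ft_force: [1.1, -0.4, 0.0]
width: 0.992
```

```bash
python3 - <<'E'
from h import *
c=snap('wrist');s=monitor.state();print(s['tcp_pos'],jawang(s))
import shutil;shutil.copy('pics/wrist.npz','pics/wcrank.npz')
d=load('wdrive')['image'][150:195,230:280]
a=cv2.resize(d,(400,360),interpolation=cv2.INTER_CUBIC); a=cv2.convertScaleAbs(a,alpha=2.2)
b=cv2.resize(c['image'],(480,360),interpolation=cv2.INTER_CUBIC); b=cv2.convertScaleAbs(c['image'][100:340,140:380],alpha=1.6);b=cv2.resize(b,(400,400),interpolation=cv2.INTER_CUBIC)
a=cv2.copyMakeBorder(a,0,40,0,0,cv2.BORDER_CONSTANT)
cv2.imwrite('pics/comp.png',np.hstack([a,b]))
E
```

```text
[503.90079409 307.20014536 172.14909386] 81.2569871680141
```

View pics/comp.png

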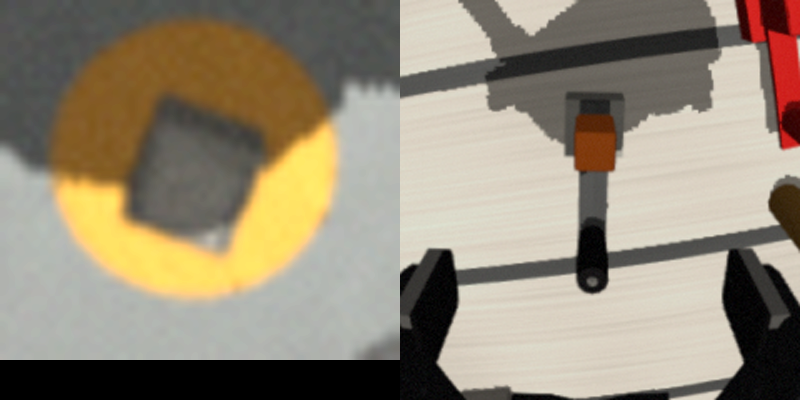

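The left crop shows the drive with square edges (165,95)-(263,130) and (125,213)-(228,253), and the collar centre at about (194,158). The right crop shows the boss top centre at about (595,154) and the grip top at (592,281).

```bash
python3 - <<'E'
from h import *
c=load('wdrive')
P=lambda u,v,z:world(c,230+u/8,150+v/8,z=z)
print('collar',P(194,158,55))
for a,b,z in (((165,95),(263,130),57),((125,213),(228,253),71.5)):
    e=P(*b,z)-P(*a,z);print('edge',np.linalg.norm(e),np.degrees(np.arctan2(e[1],e[0])),P(*a,z),P(*b,z))
c=load('wcrank');Q=lambda u,v,z:world(c,140+(u-400)*.6,100+v*.6,z=z)
b=Q(595,154,70);g=Q(592,281,84);print(b,g,np.linalg.norm((g-b)[:2]),np.degrees(np.arctan2(*(g-b)[1::-1])))
e=Q(615,137,70)-Q(575,137,70);print(np.linalg.norm(e),np.degrees(np.arctan2(e[1],e[0])))
h=world(c,140+195*.6,100+154*.6);print('depth',h)
for uv in((150,150),(175,180),(200,170),(200,190)):print(world(load('wdrive'),230+uv[0]/8,150+uv[1]/8))
E
```

```text
collar [ 533.37994892 -146.86843832   55.        ]
edge 15.177754874995571 30.14136490076395 [ 523.02862662 -143.74172557   57.        ] [ 536.15418402 -136.12044051   57.        ]
edge 15.664123720292285 28.221321743011018 [ 530.04177603 -156.74998857   71.5       ] [ 543.84386681 -149.34275818   71.5       ]
[502.56820521 309.91850486  70.        ] [570.75317589 297.97724774  84.        ] 69.22271193117855 -9.933491387438005
20.623283827845338 81.31477499908199
depth [502.56914795 309.91839361  69.99721016]
[ 524.81943337 -147.72191518   74.04318581]
[ 530.03447719 -147.55067262   75.56321477]
[ 531.0963676  -143.94026133   75.79230121]
[ 533.1995272  -145.68650414   76.27068585]
```

```bash
python3 - <<'E'
from h import *
s=monitor.state();print(s['tcp_pos'],jawang(s)); print(plan([502.6,309.5,34],81))
E
```

```text
[503.90079409 307.20014536 172.14909386] 81.2569871680141
[0.1382, 0.0016, 0.0019, 0.257, 0.0871, -0.0098]
```

Request:
move_arm(commands=[[[0.05, 0.0016, 0.002, 0.2, 0, 0, 0.085], [0.1, 0.0016, 0.002, 0.2, 0, 0, 0.085], [0.138, 0.0016, 0.002, 0.2, 0, 0, 0.085], [0.138, 0.0016, 0.002, 0.2, 0, 0, 0.085], [0.138, 0.0016, 0.002, 0.2, 0, 0, 0.0], [0.138, 0.0016, 0.002, 0.2, 0, 0, 0.0], [0.138, 0.0016, 0.002, 0.2, 0, 0, 0.0], [0.138, 0.0016, 0.002, 0.2, 0, 0, 0.0]]], squeeze=40)

```text
clock: 4.38
tcp_pos: [503.7, 310.2, 35.8]
tool_rot: [-0.459, 0.536, 0.46, 0.539]
ft_force: [-0.5, -1.5, 6.2]
width: 0.254
```

Request:
move_arm(commands=[[[0, 0, 0, 0, 0, 0, 0.0], [0, 0, 0, 0, 0, 0, 0.0], [-0.03, 0, 0, 0, 0, 0, 0.0], [-0.08, 0, 0, 0, 0, 0, 0.0], [-0.11, 0, 0, 0, 0, 0, 0.0], [-0.11, 0, 0, 0, 0, 0, 0.0], [-0.11, 0, 0, 0, 0, 0, 0.0]]])

```text
clock: 5.25
tcp_pos: [502.1, 309.2, 143.7]
tool_rot: [-0.459, 0.537, 0.46, 0.538]
ft_force: [-0.6, -0.5, -3.6]
width: 0.251
```

```bash
python3 - <<'E'
from h import *
c=snap('wrist');s=monitor.state();print(s['tcp_pos'],jawang(s),s['width'],s['ft_force'],s['ft_torque'],s['joints'])
b=cv2.convertScaleAbs(c['image'][100:384,100:420],alpha=1.6)
cv2.imwrite('pics/held.png',cv2.resize(b,(640,568),interpolation=cv2.INTER_CUBIC))
E
```

```text
[501.70083498 308.97889533 143.05612805] 81.0775638184693 0.25347821111584873 [ 0.31255676 -0.43733252 -2.66639439] [0.01206168 0.04645392 0.03405237] [ 5.09134539e-01  1.74448218e-01  1.88148338e+00  1.13780871e-03
  1.08683491e+00 -9.06465953e-01]
```

View pics/held.png

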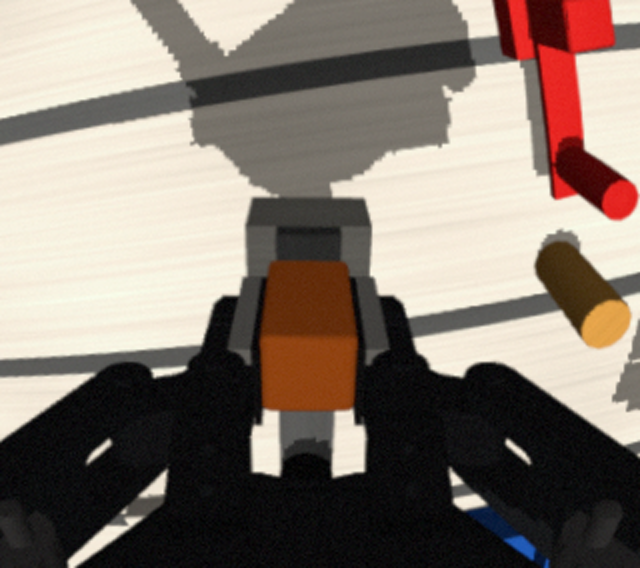

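The crank is held, with the fingers on the boss flanks. The boss top face spans x 261–357, y 336–411, centred at (309,373). Next I'll compute its offset from the TCP.

```bash
python3 - <<'E'
from h import *
c=load('wrist');s=monitor.state();A=R.from_quat(s['tool_rot'])
for u,v in((254.5,286.5),(254.5,283),(254.5,290)):
    p=world(c,u,v);print(p,A.inv().apply(p-c['tp']))
for v in (268,305): # boss top far/near edges
    p=world(c,254.5,v,z=177.5);print(v,p,A.inv().apply(p-c['tp']))
print(s['tcp_pos'],jawang(s))
print(plan([520,50,160],60)); 
E
```

```text
[499.1632249  309.53088629 177.6587294 ] [-33.97478881   2.98560765  -0.12280192]
[497.73640559 309.75443785 176.92056724] [-33.23439627   4.42869138  -0.12330188]
[500.68573062 309.29276361 178.28192518] [-34.60036461   1.44555794  -0.12186395]
268 [489.26005638 311.07109108 177.5       ] [-33.80057652  13.00756431  -0.13719987]
305 [510.2869632  307.80258357 177.5       ] [-33.83345043  -8.2718114   -0.10494053]
[501.70083498 308.97889533 143.05612805] 81.0775638184693
[-0.0171, -0.0582, -0.253, 21.0776, -0.0124, -0.0882]
```

```bash
python3 - <<'E'
from h import *
print(plan([534.4,-147.8,150],29)); 
E
```

```text
[-0.0071, -0.1031, -0.4462, 52.0776, -0.0366, -0.0841]
```

Request:
move_arm(commands=[[[-0.007, -0.01, -0.045, 6, 0, 0, 0.0], [-0.007, -0.0225, -0.098, 13, 0, 0, 0.0], [-0.007, -0.036, -0.156, 20, 0, 0, 0.0], [-0.007, -0.0495, -0.214, 27, 0, 0, 0], [-0.007, -0.063, -0.272, 34, 0, 0, 0], [-0.007, -0.0765, -0.331, 41, 0, 0, 0], [-0.007, -0.09, -0.39, 47, 0, 0, 0], [-0.007, -0.1, -0.433, 51, 0, 0, 0]]])

```text
clock: 6.3
tcp_pos: [531.6, -136.4, 147.3]
tool_rot: [-0.181, 0.685, 0.183, 0.682]
ft_force: [0.6, 0.9, -3.3]
width: 0.252
```

Request:
move_arm(commands=[[[0, -0.003, -0.013, 1, 0, 0, 0.0], [0, -0.003, -0.013, 1, 0, 0, 0.0], [0, -0.003, -0.013, 1, 0, 0, 0.0]]])

```text
clock: 6.68
tcp_pos: [521.2, -144.1, 146.3]
tool_rot: [-0.175, 0.687, 0.178, 0.683]
ft_force: [0.5, 0.3, -2.1]
width: 0.258
```

```bash
python3 - <<'E'
from h import *
s=monitor.state();print(s['clock'],s['tcp_pos'],jawang(s),s['width'],s['ft_force'],s['ft_torque']); print(plan([534.4,-147.8,118],29))
c=snap('wrist');cv2.imwrite('pics/above.png',cv2.resize(cv2.convertScaleAbs(c['image'][100:384,100:420],alpha=1.6),(640,568),interpolation=cv2.INTER_CUBIC))
E
```

```text
6.675 [ 521.16171912 -144.09380145  146.29168814] 28.913082908945043 0.25793148745482036 [ 0.5300069   0.27059263 -2.14909292] [-0.02771261  0.03211991 -0.05138754]
[0.0282, -0.0098, 0.0099, -0.0877, -0.2803, -0.3171]
```

Request:
move_arm(commands=[[[0.01, -0.0098, 0.0099, 0, -0.28, -0.3, 0.0], [0.024, -0.0098, 0.0099, 0, -0.28, -0.3, 0.0], [0.024, -0.0098, 0.0099, 0, -0.28, -0.3, 0.0], [0.024, -0.0098, 0.0099, 0, -0.28, -0.3, 0.0]]])

```text
clock: 7.22
tcp_pos: [534.5, -147.5, 122.1]
tool_rot: [-0.177, 0.685, 0.177, 0.685]
ft_force: [0.7, 0.9, -2.1]
width: 0.252
```

```bash
python3 - <<'E'
from h import *
s=monitor.state();print(s['clock'],s['tcp_pos'],jawang(s),s['ft_force'],s['ft_torque'])
t=[534.4,-147.8]
for z in(114,110,106,102):print(z,plan([*t,z],29))
E
```

```text
7.225 [ 534.49290386 -147.49314257  122.10701439] 28.95610216644347 [ 0.65152315  0.85306499 -2.06369901] [0.08056079 0.0037721  0.02734844]
114 [0.0081, -0.0002, -0.0002, -0.0439, -0.0188, -0.0234]
110 [0.0121, -0.0002, -0.0002, -0.0439, -0.0188, -0.0234]
106 [0.0161, -0.0002, -0.0002, -0.0439, -0.0188, -0.0234]
102 [0.0201, -0.0002, -0.0002, -0.0439, -0.0188, -0.0234]
```

Request:
move_arm(commands=[[[0.006, 0, 0, 0, 0, 0, 0], [0.01, 0, 0, 0, 0, 0, 0], [0.012, 0, 0, 0, 0, 0, 0], [0.014, 0, 0, 0, 0, 0, 0], [0.014, 0, 0, 0, 0, 0, 0]]])

```text
clock: 7.85
tcp_pos: [534.4, -147.5, 108.0]
tool_rot: [-0.177, 0.685, 0.177, 0.684]
ft_force: [0.4, -0.3, -2.7]
width: 0.249
```

Underside is about 2.4 mm below the drive's top with no contact, so the alignment is good. I'll continue gently.

Request:
move_arm(commands=[[[0.001, 0, 0, 0, 0, 0, 0], [0.002, 0, 0, 0, 0, 0, 0], [0.003, 0, 0, 0, 0, 0, 0], [0.003, 0, 0, 0, 0, 0, 0]]])

```text
clock: 8.35
tcp_pos: [534.3, -147.5, 104.9]
tool_rot: [-0.177, 0.685, 0.177, 0.684]
ft_force: [-1.0, 0.2, -2.2]
width: 0.248
```

Request:
move_arm(commands=[[[0.001, 0, 0, 0, 0, 0, 0], [0.002, 0, 0, 0, 0, 0, 0], [0.003, 0, 0, 0, 0, 0, 0], [0.003, 0, 0, 0, 0, 0, 0]]])

```text
clock: 8.85
tcp_pos: [534.2, -147.4, 101.7]
tool_rot: [-0.177, 0.685, 0.177, 0.684]
ft_force: [1.2, -0.7, -3.4]
width: 0.252
```

Request:
move_arm(commands=[[[0.001, 0, 0, 0, 0, 0, 0], [0.0025, 0, 0, 0, 0, 0, 0], [0.004, 0, 0, 0, 0, 0, 0], [0.005, 0, 0, 0, 0, 0, 0], [0.005, 0, 0, 0, 0, 0, 0]]])

```text
clock: 9.48
tcp_pos: [534.1, -147.4, 96.6]
tool_rot: [-0.176, 0.685, 0.177, 0.684]
ft_force: [0.2, -0.3, -2.6]
width: 0.253
```

Request:
move_arm(commands=[[[0.001, 0, 0, 0, 0, 0, 0], [0.002, 0, 0, 0, 0, 0, 0], [0.003, 0, 0, 0, 0, 0, 0], [0.004, 0, 0, 0, 0, 0, 0], [0.004, 0, 0, 0, 0, 0, 0]]])

```text
clock: 10.1
tcp_pos: [534.0, -147.4, 92.4]
tool_rot: [-0.176, 0.685, 0.177, 0.684]
ft_force: [-1.1, -0.3, -3.5]
width: 0.255
```

Request:
move_arm(commands=[[[0.001, 0, 0, 0, 0, 0, 0], [0.002, 0, 0, 0, 0, 0, 0], [0.003, 0, 0, 0, 0, 0, 0], [0.003, 0, 0, 0, 0, 0, 0]]])

```text
clock: 10.6
tcp_pos: [534.1, -147.4, 90.9]
tool_rot: [-0.176, 0.685, 0.177, 0.684]
ft_force: [-3.9, 2.0, 7.8]
width: 0.254
```

It is resting on the collar: underside at about 55.5 mm, with an upward force of about 10 N. I'll release and lift for a look.

Request:
move_arm(commands=[[[0, 0, 0, 0, 0, 0, 0.05], [0, 0, 0, 0, 0, 0, 0.05], [0, 0, 0, 0, 0, 0, 0.05], [-0.04, 0, 0, 0, 0, 0, 0.05], [-0.09, 0, 0, 0, 0, 0, 0.05], [-0.11, 0, 0, 0, 0, 0, 0.05], [-0.11, 0, 0, 0, 0, 0, 0.05]]])

```text
clock: 11.48
tcp_pos: [535.5, -147.8, 202.4]
tool_rot: [-0.177, 0.684, 0.176, 0.685]
ft_force: [-0.1, -0.2, -0.0]
width: 0.59
```

```bash
python3 - <<'E'
from h import *
c=snap('wrist');s=monitor.state();print(s['clock'],s['tcp_pos'],jawang(s),s['ft_force'],s['width'])
cv2.imwrite('pics/on.png',cv2.resize(cv2.convertScaleAbs(c['image'][80:340,120:400],alpha=1.6),(700,650))[:600])
E
```

```text
11.525 [ 534.16602691 -147.43274964  200.42896611] 28.956906962941503 [-0.71415404 -0.33863213 -0.53098395] 0.5867350408431139
```

View pics/on.png

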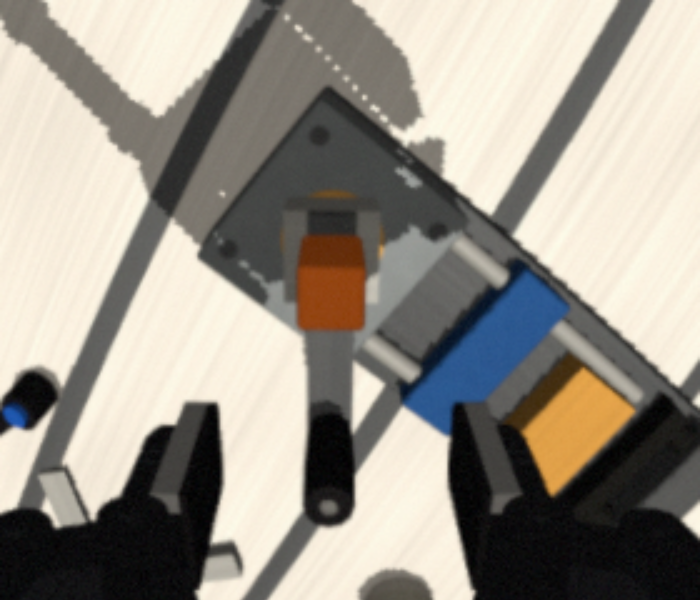

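The crank sits down on the drive inside the collar. The boss top is at about (332,298) and the grip top at about (328,506).

```bash
python3 - <<'E'
from h import *
c=load('wrist');s=monitor.state()
b=world(c,120+332/2.5,80+298/2.5,z=125);g=world(c,120+328/2.5,80+506/2.5,z=139)
print(b,g,np.linalg.norm((g-b)[:2]),np.degrees(np.arctan2(*(g-b)[1::-1])),world(c,120+332/2.5,80+298/2.5))
print(world(c,120+342/2.5,80+506/2.5),world(c,120+315/2.5,80+508/2.5))
G=[533.5+70*np.cos(np.radians(-61)),-146.5+70*np.sin(np.radians(-61))];print(G)
print(plan([*G,96],29))
# gap: jaw front, blank, pad along vice axis from top view
E
```

```text
[ 532.42913051 -146.004594    125.        ] [ 565.13681266 -207.99899398  139.        ] 70.0934954235903 -62.1842782053493 [ 532.42223782 -145.99190734  125.03910512]
[ 569.45880932 -206.00334738  138.53010884] [ 561.82452032 -211.15770776  138.61253872]
[np.float64(567.4366734172436), np.float64(-207.7233794997577)]
[0.1044, -0.069, 0.0, -0.0431, -0.0615, -0.0643]
```

```bash
cat >> h.py <<'E'
C=np.array([533.,-146.])
def wind(a0,da,n,z,r=70):
    s=monitor.state(); return [plan([*(C+r*np.array([np.cos(t),np.sin(t)])),z],29,s) for t in np.radians(a0+da*np.arange(1,n+1))]
def ang(s):
    d=s['tcp_pos'][:2]-C; return np.degrees(np.arctan2(d[1],d[0])),np.hypot(*d)
E
python3 - <<'E'
from h import *
print(plan([565.9,-207.8,130],29),plan([565.9,-207.8,95],29))
E
```

```text
[0.0704, -0.0683, -0.0014, -0.0431, -0.0615, -0.0643] [0.1054, -0.0683, -0.0013, -0.0431, -0.0615, -0.0643]
```

Request:
move_arm(commands=[[[0.0, -0.04, -0.0014, 0, 0, 0, 0.05], [0.0, -0.0683, -0.0014, 0, 0, 0, 0.05], [0.03, -0.0683, -0.0014, 0, 0, 0, 0.05], [0.075, -0.0683, -0.0014, 0, 0, 0, 0.05], [0.105, -0.0683, -0.0014, 0, 0, 0, 0.05], [0.105, -0.0683, -0.0014, 0, 0, 0, 0.05], [0.105, -0.0683, -0.0014, 0, 0, 0, 0.0], [0.105, -0.0683, -0.0014, 0, 0, 0, 0.0]]], squeeze=40)

```text
clock: 12.52
tcp_pos: [567.0, -208.3, 97.0]
tool_rot: [-0.177, 0.684, 0.177, 0.685]
ft_force: [-0.0, 0.4, -1.4]
width: 0.201
```

Request:
move_arm(commands=[[[0, 0, 0, 0, 0, 0, 0.0], [0, 0, 0, 0, 0, 0, 0], [0, 0, 0, 0, 0, 0, 0]]])

```text
clock: 12.9
tcp_pos: [567.3, -208.4, 97.4]
tool_rot: [-0.177, 0.684, 0.176, 0.685]
ft_force: [0.6, -0.2, -2.2]
width: 0.201
```

```bash
python3 - <<'E'
from h import *
s=monitor.state();print(s['clock'],s['tcp_pos'],s['ft_force'],s['width'],ang(s))
for r in wind(-62,-8,8,95):print(r)
E
```

```text
12.9 [ 567.25336126 -208.44043853   97.35197776] [ 0.57828373 -0.21675455 -2.16549488] 0.2007916884088453 (np.float64(-61.2518595066222), np.float64(71.21868519585917))
[0.0023, 0.0021, -0.0106, -0.033, 0.06, 0.1033]
[0.0023, 0.0043, -0.0202, -0.033, 0.06, 0.1033]
[0.0023, 0.0078, -0.0293, -0.033, 0.06, 0.1033]
[0.0023, 0.0125, -0.0378, -0.033, 0.06, 0.1033]
[0.0023, 0.0184, -0.0456, -0.033, 0.06, 0.1033]
[0.0023, 0.0253, -0.0525, -0.033, 0.06, 0.1033]
[0.0022, 0.0331, -0.0584, -0.033, 0.06, 0.1033]
[0.0022, 0.0416, -0.0632, -0.033, 0.06, 0.1033]
```

Request:
move_arm(commands=[[[0, 0.0015, -0.0106, 0, 0, 0, 0], [0, 0.0043, -0.0202, 0, 0, 0, 0], [0, 0.0078, -0.0293, 0, 0, 0, 0], [0, 0.0125, -0.0378, 0, 0, 0, 0], [0, 0.0184, -0.0456, 0, 0, 0, 0], [0, 0.0253, -0.0525, 0, 0, 0, 0], [0, 0.0331, -0.0584, 0, 0, 0, 0], [0, 0.0416, -0.0632, 0, 0, 0, 0]]], squeeze=50)

```text
clock: 13.9
tcp_pos: [492.3, -203.0, 97.5]
tool_rot: [-0.178, 0.683, 0.176, 0.686]
ft_force: [8.1, 0.3, -6.8]
width: 0.197
```

```bash
cat > w.py <<'E'
import sys
from h import *
s=monitor.state();a,r=ang(s);f=s['ft_force'];t=np.radians(a)
er=np.array([np.cos(t),np.sin(t)]);et=np.array([np.sin(t),-np.cos(t)])
print(s['clock'],'tcp',s['tcp_pos'].round(1),'f',f.round(1),'ang %.1f r %.1f'%(a,r),'Frad %.1f Ftan(cw) %.1f'%(f[:2]@er,f[:2]@et),'w',s['width'].round(3))
if len(sys.argv)>1:
    da=float(sys.argv[1]);n=int(sys.argv[2]);a0=float(sys.argv[3]) if len(sys.argv)>3 else a
    for q in wind(a0,da,n,s['tcp_pos'][2]): print(q[:3])
E
python3 w.py -15 8 -126
```

```text
Traceback (most recent call last):
  File "w.py", line 5, in <module>
    print(s['clock'],'tcp',s['tcp_pos'].round(1),'f',f.round(1),'ang %.1f r %.1f'%(a,r),'Frad %.1f Ftan(cw) %.1f'%(f[:2]@er,f[:2]@et),'w',s['width'].round(3))
                                                                                                                                          ^^^^^^^^^^^^^^^^
AttributeError: 'float' object has no attribute 'round'
```

```bash
sed -i "s/s\['width'\].round(3)/round(s['width'],3)/" w.py; python3 w.py -15 8 -126
```

```text
13.9 tcp [ 492.3 -203.    97.5] f [ 8.1  0.3 -6.8] ang -125.5 r 70.0 Frad -4.9 Ftan(cw) -6.4 w 0.197
[-0.0001, 0.018, -0.0058]
[-0.0002, 0.0362, -0.0066]
[-0.0002, 0.0541, -0.0026]
[-0.0003, 0.0703, 0.0058]
[-0.0003, 0.0838, 0.0181]
[-0.0003, 0.0936, 0.0335]
[-0.0002, 0.0992, 0.0509]
[-0.0002, 0.1, 0.0692]
```

Winding works: the tangential drag of about 5–6 N is as expected. I'll speed up to 15° a row, lowered 1 mm.

Request:
move_arm(commands=[[[0.001, 0.018, -0.0058, 0, 0, 0, 0], [0.001, 0.0362, -0.0066, 0, 0, 0, 0], [0.001, 0.0541, -0.0026, 0, 0, 0, 0], [0.001, 0.0703, 0.0058, 0, 0, 0, 0], [0.001, 0.0838, 0.0181, 0, 0, 0, 0], [0.001, 0.0936, 0.0335, 0, 0, 0, 0], [0.001, 0.0992, 0.0509, 0, 0, 0, 0], [0.001, 0.1, 0.0692, 0, 0, 0, 0]]])

```text
clock: 14.9
tcp_pos: [502.9, -83.3, 96.5]
tool_rot: [-0.179, 0.684, 0.175, 0.685]
ft_force: [-2.2, -6.3, 0.2]
width: 0.196
```

```bash
python3 w.py -15 8 -246
```

```text
14.9 tcp [502.9 -83.3  96.5] f [-2.2 -6.3  0.2] ang 115.7 r 69.5 Frad -4.7 Ftan(cw) -4.7 w 0.196
[0.0, -0.0036, 0.0199]
[0.0, -0.0121, 0.0361]
[0.0001, -0.0244, 0.0496]
[0.0002, -0.0398, 0.0594]
[0.0003, -0.0572, 0.0649]
[0.0004, -0.0755, 0.0657]
[0.0005, -0.0933, 0.0618]
[0.0005, -0.1095, 0.0533]
```

Request:
move_arm(commands=[[[0, -0.0036, 0.0199, 0, 0, 0, 0], [0, -0.0121, 0.0361, 0, 0, 0, 0], [0, -0.0244, 0.0496, 0, 0, 0, 0], [0, -0.0398, 0.0594, 0, 0, 0, 0], [0, -0.0572, 0.0649, 0, 0, 0, 0], [0, -0.0755, 0.0657, 0, 0, 0, 0], [0, -0.0933, 0.0618, 0, 0, 0, 0], [0, -0.1095, 0.0533, 0, 0, 0, 0]]])

```text
clock: 15.9
tcp_pos: [603.4, -152.6, 97.5]
tool_rot: [-0.178, 0.683, 0.175, 0.686]
ft_force: [1.8, 5.1, -2.5]
width: 0.2
```

```bash
python3 w.py -15 8 -366
```

```text
15.9 tcp [ 603.4 -152.6   97.5] f [ 1.8  5.1 -2.5] ang -5.3 r 70.7 Frad 1.3 Ftan(cw) -5.2 w 0.2
[0.0, -0.0137, -0.0134]
[0.0, -0.0236, -0.0288]
[0.0, -0.0291, -0.0462]
[-0.0, -0.0299, -0.0645]
[-0.0001, -0.0259, -0.0823]
[-0.0002, -0.0175, -0.0985]
[-0.0003, -0.0052, -0.112]
[-0.0004, 0.0102, -0.1218]
```

Request:
move_arm(commands=[[[0, -0.0137, -0.0134, 0, 0, 0, 0], [0, -0.0236, -0.0288, 0, 0, 0, 0], [0, -0.0291, -0.0462, 0, 0, 0, 0], [0, -0.0299, -0.0645, 0, 0, 0, 0], [0, -0.0259, -0.0823, 0, 0, 0, 0], [0, -0.0175, -0.0985, 0, 0, 0, 0], [0, -0.0052, -0.112, 0, 0, 0, 0], [0, 0.0102, -0.1218, 0, 0, 0, 0]]])

```text
clock: 16.9
tcp_pos: [492.2, -203.1, 97.5]
tool_rot: [-0.178, 0.682, 0.175, 0.687]
ft_force: [8.8, 1.6, -8.0]
width: 0.192
```

```bash
python3 w.py -8 8 -486
python3 - <<'E'
from h import *
c=snap('top');cv2.imwrite('pics/top2.png',cv2.resize(cv2.convertScaleAbs(c['image'][105:235,300:380],alpha=1.6),(480,600)[::1] if 0 else (369,600),interpolation=cv2.INTER_CUBIC))
E
```

```text
16.9 tcp [ 492.2 -203.1   97.5] f [ 8.8  1.6 -8. ] ang -125.5 r 70.2 Frad -6.4 Ftan(cw) -6.2 w 0.192
[-0.0001, 0.0097, -0.0036]
[-0.0002, 0.0192, -0.0058]
[-0.0002, 0.029, -0.0067]
[-0.0003, 0.0387, -0.0062]
[-0.0003, 0.0483, -0.0044]
[-0.0004, 0.0575, -0.0012]
[-0.0004, 0.0662, 0.0032]
[-0.0005, 0.0743, 0.0088]
```

View pics/top2.png

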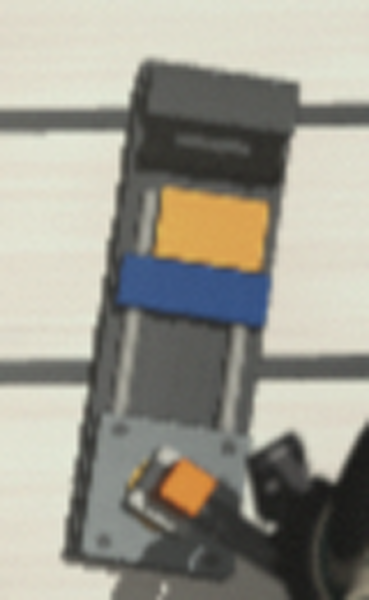

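The top view shows the jaw up against the blank, with a small gap still to the pad. 424° is done, or 28 mm of the 33–45 mm. I'll continue slower, pressing slightly down to counter the −8 N lift.

Request:
move_arm(commands=[[[0.001, 0.0097, -0.0036, 0, 0, 0, 0], [0.0015, 0.0192, -0.0058, 0, 0, 0, 0], [0.0015, 0.029, -0.0067, 0, 0, 0, 0], [0.0015, 0.0387, -0.0062, 0, 0, 0, 0], [0.0015, 0.0483, -0.0044, 0, 0, 0, 0], [0.0015, 0.0575, -0.0012, 0, 0, 0, 0], [0.0015, 0.0662, 0.0032, 0, 0, 0, 0], [0.0015, 0.0743, 0.0088, 0, 0, 0, 0]]])

```text
clock: 17.95
tcp_pos: [464.3, -134.4, 96.6]
tool_rot: [-0.18, 0.681, 0.173, 0.688]
ft_force: [8.6, -6.7, -5.0]
width: 0.197
```

```bash
python3 w.py -5 8 -550
```

```text
17.95 tcp [ 464.3 -134.4   96.6] f [ 8.6 -6.7 -5. ] ang 170.4 r 69.6 Frad -9.6 Ftan(cw) -5.2 w 0.197
[-0.0, 0.0052, 0.004]
[-0.0, 0.0094, 0.0085]
[-0.0001, 0.0132, 0.0132]
[-0.0001, 0.0166, 0.0183]
[-0.0, 0.0195, 0.0237]
[-0.0, 0.0219, 0.0293]
[-0.0, 0.0239, 0.0351]
[0.0, 0.0253, 0.041]
```

```bash
sed -i 's/^C=.*/C=np.array([533.6,-146.2])/' h.py; sed -i 's/print(q\[:3\])/print(q)/' w.py; python3 w.py -5 4 -550
```

```text
17.95 tcp [ 464.3 -134.4   96.6] f [ 8.6 -6.7 -5. ] ang 170.3 r 70.3 Frad -9.6 Ftan(cw) -5.2 w 0.197
[-0.0, 0.0047, 0.0045, -0.087, 0.4127, 0.6333]
[-0.0, 0.0089, 0.0089, -0.087, 0.4127, 0.6333]
[-0.0, 0.0127, 0.0137, -0.087, 0.4127, 0.6333]
[-0.0, 0.0161, 0.0188, -0.087, 0.4127, 0.6333]
```

Request:
move_arm(commands=[[[0, 0.0047, 0.0045, 0, 0.2, 0.3, 0], [0, 0.0089, 0.0089, 0, 0.4, 0.6, 0], [0, 0.0127, 0.0137, 0, 0.4, 0.6, 0], [0, 0.0161, 0.0188, 0, 0.4, 0.6, 0]]])

```text
clock: 18.45
tcp_pos: [472.4, -113.0, 97.0]
tool_rot: [-0.178, 0.685, 0.175, 0.684]
ft_force: [0.7, -5.3, -2.0]
width: 0.2
```

```bash
python3 w.py -5 4 -570
```

```text
18.45 tcp [ 472.4 -113.    97. ] f [ 0.7 -5.3 -2. ] ang 151.5 r 69.6 Frad -3.1 Ftan(cw) -4.4 w 0.2
[-0.0, 0.0042, 0.0067, -0.0511, -0.1034, 0.1842]
[-0.0, 0.0066, 0.0123, -0.0511, -0.1034, 0.1842]
[-0.0001, 0.0086, 0.0181, -0.0511, -0.1034, 0.1842]
[-0.0001, 0.01, 0.0241, -0.0511, -0.1034, 0.1842]
```

Tangential force is 4.4 N, so it is still free.

Request:
move_arm(commands=[[[0, 0.0042, 0.0067, 0, 0, 0.1, 0], [0, 0.0066, 0.0123, 0, 0, 0.1, 0], [0, 0.0086, 0.0181, 0, 0, 0.1, 0], [0, 0.01, 0.0241, 0, 0, 0.1, 0]]])

```text
clock: 18.95
tcp_pos: [487.2, -94.3, 96.9]
tool_rot: [-0.179, 0.686, 0.176, 0.683]
ft_force: [-2.2, -6.9, 0.1]
width: 0.197
```

```bash
python3 w.py -5 4 -590
```

```text
18.95 tcp [487.2 -94.3  96.9] f [-2.2 -6.9  0.1] ang 131.8 r 69.6 Frad -3.7 Ftan(cw) -6.3 w 0.197
[-0.0, 0.0017, 0.0081, -0.0061, -0.3105, 0.1711]
[-0.0001, 0.0021, 0.0142, -0.0061, -0.3105, 0.1711]
[-0.0001, 0.0019, 0.0203, -0.0061, -0.3105, 0.1711]
[-0.0001, 0.0012, 0.0264, -0.0061, -0.3105, 0.1711]
```

Request:
move_arm(commands=[[[0, 0.0017, 0.0081, 0, -0.3, 0.1, 0], [0, 0.0021, 0.0142, 0, -0.3, 0.1, 0]]])

```text
clock: 19.2
tcp_pos: [496.6, -87.2, 96.8]
tool_rot: [-0.178, 0.686, 0.176, 0.683]
ft_force: [-3.7, -5.1, 0.0]
width: 0.194
```

```bash
python3 w.py -5 3 -600
```

```text
19.2 tcp [496.6 -87.2  96.8] f [-3.7 -5.1  0. ] ang 122.1 r 69.7 Frad -2.4 Ftan(cw) -5.9 w 0.194
[-0.0, 0.0003, 0.0086, 0.0293, -0.2623, 0.1022]
[-0.0001, -0.0004, 0.0147, 0.0293, -0.2623, 0.1022]
[-0.0001, -0.0016, 0.0207, 0.0293, -0.2623, 0.1022]
```

Request:
move_arm(commands=[[[0, 0.0003, 0.0086, 0, -0.2, 0.1, 0], [0, -0.0004, 0.0147, 0, -0.2, 0.1, 0], [0, -0.0016, 0.0207, 0, -0.2, 0.1, 0]]])

```text
clock: 19.58
tcp_pos: [513.0, -79.6, 96.8]
tool_rot: [-0.178, 0.687, 0.177, 0.682]
ft_force: [-5.3, -2.5, 3.2]
width: 0.195
```

```bash
python3 w.py -5 3 -615
```

```text
19.575 tcp [513.  -79.6  96.8] f [-5.3 -2.5  3.2] ang 107.2 r 69.7 Frad -0.8 Ftan(cw) -5.8 w 0.195
[-0.0001, -0.002, 0.0086, 0.0569, -0.3546, -0.0557]
[-0.0001, -0.0043, 0.0142, 0.0569, -0.3546, -0.0557]
[-0.0001, -0.007, 0.0197, 0.0569, -0.3546, -0.0557]
```

Request:
move_arm(commands=[[[0, -0.002, 0.0086, 0, -0.3, 0, 0], [0, -0.0043, 0.0142, 0, -0.3, 0, 0], [0, -0.007, 0.0197, 0, -0.3, 0, 0]]])

```text
clock: 19.95
tcp_pos: [530.8, -76.6, 96.8]
tool_rot: [-0.177, 0.687, 0.178, 0.682]
ft_force: [-7.0, 0.8, 4.1]
width: 0.196
```

```bash
python3 w.py -5 3 -630
```

```text
19.95 tcp [530.8 -76.6  96.8] f [-7.   0.8  4.1] ang 92.3 r 69.7 Frad 1.1 Ftan(cw) -6.9 w 0.196
[-0.0001, -0.0042, 0.0078, 0.0599, -0.3397, -0.2054]
[-0.0001, -0.0078, 0.0127, 0.0599, -0.3397, -0.2054]
[-0.0001, -0.0119, 0.0173, 0.0599, -0.3397, -0.2054]
```

Request:
move_arm(commands=[[[0, -0.0042, 0.0078, 0, -0.3, -0.2, 0], [0, -0.0078, 0.0127, 0, -0.3, -0.2, 0]]])

```text
clock: 20.2
tcp_pos: [543.0, -77.2, 96.8]
tool_rot: [-0.177, 0.687, 0.178, 0.682]
ft_force: [-5.7, 2.2, 4.7]
width: 0.194
```

```bash
python3 w.py -5 3 -640
```

```text
20.2 tcp [543.  -77.2  96.8] f [-5.7  2.2  4.7] ang 82.3 r 69.6 Frad 1.4 Ftan(cw) -5.9 w 0.194
[-0.0001, -0.0055, 0.007, 0.0564, -0.2972, -0.1947]
[-0.0001, -0.0099, 0.0112, 0.0564, -0.2972, -0.1947]
[-0.0001, -0.0147, 0.015, 0.0564, -0.2972, -0.1947]
```

Request:
move_arm(commands=[[[0, -0.0055, 0.007, 0, -0.3, -0.2, 0], [0, -0.0099, 0.0112, 0, -0.3, -0.2, 0], [0, -0.0147, 0.015, 0, -0.3, -0.2, 0]]])

```text
clock: 20.58
tcp_pos: [560.9, -82.1, 96.9]
tool_rot: [-0.176, 0.686, 0.178, 0.683]
ft_force: [-4.0, 3.9, 4.4]
width: 0.196
```

```bash
python3 w.py -5 3 -655
```

```text
20.575 tcp [560.9 -82.1  96.9] f [-4.   3.9  4.4] ang 67.0 r 69.7 Frad 2.0 Ftan(cw) -5.2 w 0.196
[-0.0, -0.0068, 0.005, 0.0328, -0.1805, -0.2178]
[-0.0001, -0.0122, 0.008, 0.0328, -0.1805, -0.2178]
[-0.0001, -0.0178, 0.0104, 0.0328, -0.1805, -0.2178]
```

Request:
move_arm(commands=[[[0, -0.0068, 0.005, 0, -0.2, -0.2, 0], [0, -0.0122, 0.008, 0, -0.2, -0.2, 0], [0, -0.0178, 0.0104, 0, -0.2, -0.2, 0]]])

```text
clock: 20.95
tcp_pos: [576.8, -91.4, 97.0]
tool_rot: [-0.176, 0.685, 0.178, 0.684]
ft_force: [-2.8, 6.5, 3.2]
width: 0.197
```

```bash
python3 w.py -5 3 -670
```

```text
20.95 tcp [576.8 -91.4  97. ] f [-2.8  6.5  3.2] ang 51.7 r 69.8 Frad 3.4 Ftan(cw) -6.2 w 0.197
[-0.0, -0.0076, 0.0029, -0.0003, -0.0831, -0.2491]
[-0.0001, -0.0136, 0.0044, -0.0003, -0.0831, -0.2491]
[-0.0001, -0.0196, 0.0053, -0.0003, -0.0831, -0.2491]
```

Request:
move_arm(commands=[[[0, -0.0076, 0.0029, 0, 0, -0.2, 0], [0, -0.0136, 0.0044, 0, 0, -0.2, 0]]])

```text
clock: 21.2
tcp_pos: [585.8, -99.8, 97.0]
tool_rot: [-0.175, 0.686, 0.178, 0.683]
ft_force: [-1.8, 6.0, 2.2]
width: 0.195
```

```bash
python3 w.py -5 3 -680
```

```text
21.2 tcp [585.8 -99.8  97. ] f [-1.8  6.   2.2] ang 41.6 r 69.8 Frad 2.7 Ftan(cw) -5.7 w 0.195
[-0.0, -0.008, 0.0015, -0.0407, -0.1349, -0.282]
[-0.0001, -0.0141, 0.0018, -0.0407, -0.1349, -0.282]
[-0.0001, -0.0202, 0.0017, -0.0407, -0.1349, -0.282]
```

Request:
move_arm(commands=[[[0, -0.008, 0.0015, 0, 0, -0.2, 0], [0, -0.0141, 0.0018, 0, 0, -0.2, 0], [0, -0.0202, 0.0017, 0, 0, -0.2, 0]]])

```text
clock: 21.58
tcp_pos: [596.4, -115.2, 97.1]
tool_rot: [-0.175, 0.686, 0.178, 0.684]
ft_force: [0.8, 6.4, 0.0]
width: 0.196
```

```bash
python3 w.py -5 3 -695
```

```text
21.575 tcp [ 596.4 -115.2   97.1] f [0.8 6.4 0. ] ang 26.2 r 70.0 Frad 3.5 Ftan(cw) -5.4 w 0.196
[-0.0, -0.0076, -0.0008, -0.0826, -0.1025, -0.2663]
[-0.0001, -0.0136, -0.002, -0.0826, -0.1025, -0.2663]
[-0.0001, -0.0194, -0.0037, -0.0826, -0.1025, -0.2663]
```

Request:
move_arm(commands=[[[0, -0.0076, -0.0008, 0, 0, -0.2, 0], [0, -0.0136, -0.002, 0, 0, -0.2, 0]]])

```text
clock: 21.82
tcp_pos: [600.8, -126.3, 97.1]
tool_rot: [-0.175, 0.685, 0.178, 0.684]
ft_force: [1.8, 7.5, -0.3]
width: 0.195
```

```bash
python3 w.py -5 3 -705
```

```text
21.825 tcp [ 600.8 -126.3   97.1] f [ 1.8  7.5 -0.3] ang 16.5 r 70.1 Frad 3.8 Ftan(cw) -6.7 w 0.195
[-0.0, -0.0076, -0.0022, -0.1392, -0.0151, -0.2668]
[-0.0001, -0.0133, -0.0044, -0.1392, -0.0151, -0.2668]
[-0.0001, -0.0188, -0.0071, -0.1392, -0.0151, -0.2668]
```

Request:
move_arm(commands=[[[0, -0.0076, -0.0022, 0, 0, -0.2, 0], [0, -0.0133, -0.0044, 0, 0, -0.2, 0]]])

```text
clock: 22.08
tcp_pos: [603.2, -137.8, 97.2]
tool_rot: [-0.174, 0.685, 0.178, 0.685]
ft_force: [3.2, 8.8, -0.4]
width: 0.195
```

```bash
python3 w.py -5 3 -715
```

```text
22.075 tcp [ 603.2 -137.8   97.2] f [ 3.2  8.8 -0.4] ang 6.9 r 70.1 Frad 4.2 Ftan(cw) -8.4 w 0.195
[-0.0, -0.0075, -0.0037, -0.211, 0.1291, -0.2901]
[-0.0001, -0.0128, -0.0069, -0.211, 0.1291, -0.2901]
[-0.0001, -0.0177, -0.0105, -0.211, 0.1291, -0.2901]
```

The force is rising (5.4, 6.7, 8.4 N), so the pad is in contact. One small step of about 5° more, then settle.

Request:
move_arm(commands=[[[0, -0.005, -0.0024, 0, 0, -0.2, 0], [0, -0.0075, -0.0037, 0, 0, -0.2, 0]]])

```text
clock: 22.32
tcp_pos: [603.6, -143.5, 97.4]
tool_rot: [-0.173, 0.684, 0.178, 0.686]
ft_force: [3.1, 9.9, -0.9]
width: 0.193
```

```bash
python3 w.py -5 1 -725
```

```text
22.325 tcp [ 603.6 -143.5   97.4] f [ 3.1  9.9 -0.9] ang 2.2 r 70.1 Frad 3.5 Ftan(cw) -9.8 w 0.193
[-0.0001, -0.0125, -0.0081, -0.2896, 0.302, -0.329]
```

Request:
move_arm(commands=[[[0, 0, 0, 0, 0, 0, 0], [0, 0, 0, 0, 0, 0, 0]]])

```text
clock: 22.58
tcp_pos: [603.5, -142.5, 97.5]
tool_rot: [-0.172, 0.683, 0.178, 0.687]
ft_force: [2.4, 5.5, -0.3]
width: 0.197
```

```bash
python3 w.py
```

```text
22.575 tcp [ 603.5 -142.5   97.5] f [ 2.4  5.5 -0.3] ang 3.0 r 70.0 Frad 2.7 Ftan(cw) -5.3 w 0.197
```

Request:
move_arm(commands=[[[0, 0, 0, 0, 0, 0, 0.045], [0, 0, 0, 0, 0, 0, 0.045], [0, 0, 0, 0, 0, 0, 0.045], [-0.03, 0, 0, 0, 0, 0, 0.045], [-0.08, 0, 0, 0, 0, 0, 0.045], [-0.12, 0, 0, 0, 0, 0, 0.045], [-0.13, 0, 0, 0, 0, 0, 0.045], [-0.13, 0, 0, 0, 0, 0, 0.045]]])

```text
clock: 23.58
tcp_pos: [603.4, -144.0, 227.8]
tool_rot: [-0.172, 0.683, 0.178, 0.687]
ft_force: [-1.1, -0.5, -0.8]
width: 0.527
```

```bash
python3 - <<'E'
from h import *
c=snap('wrist');s=monitor.state();print(s['clock'],s['tcp_pos'],jawang(s),s['ft_force'],s['width'])
cv2.imwrite('pics/end.png',cv2.resize(cv2.convertScaleAbs(c['image'][60:350,90:440],alpha=1.6),(700,580)))
E
```

```text
23.625 [ 602.51071795 -143.69512463  226.232445  ] 28.680275349486973 [-0.11065547 -0.1063329  -0.52289971] 0.5262343287117714
```

View pics/end.png

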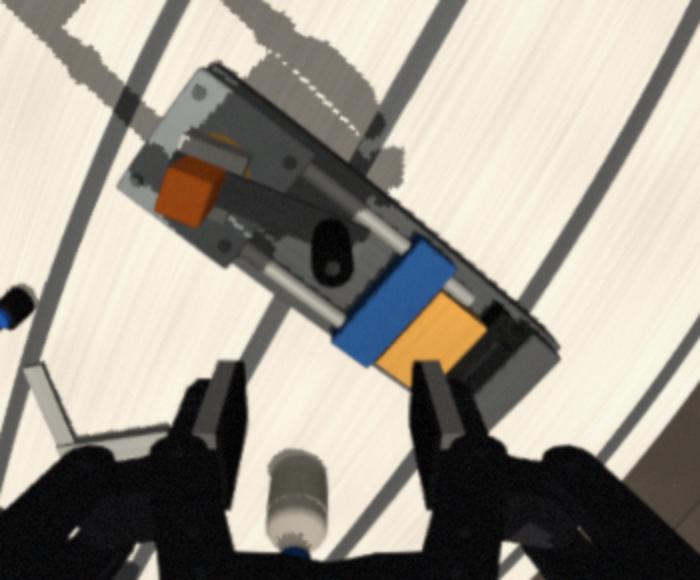

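The blank is tight between the jaw and the pad, and the crank is seated with the hand clear. I'll check seat height and angle (boss at about (189,195), grip top at about (332,268)), then hand in.

```bash
python3 - <<'E'
from h import *
c=load('wrist')
b=world(c,90+187/2,60+203/2);g=world(c,90+332/2,60+268/2,z=139);g2=world(c,90+325/2,60+275/2)
print(b,g,g2,np.degrees(np.arctan2(*(g[:2]-C)[::-1])))
print(ctrl.hand_in())
E
```

```text
[ 536.08392543 -147.64484054  125.4253036 ] [ 602.55590331 -139.7312628   139.        ] [ 601.5638783  -143.93559126  138.55544121] 5.359219568671945
the job is handed in; nothing more can be done
None
```

The crank is home on the vice's square drive, the blank is clamped, and the job is handed in at about 24 s of the 72 s allowed. No verdict was reported.

- **Crank:** I picked the small grey crank with the orange boss. Its boss top measured 70 mm, against 92 mm for the larger look-alike.
- **Fit:** I turned it to the drive's angle (about 29°, read from the wrist picture). It slid down with no wedging, and I felt about 10 N only when it met the collar.
- **Winding:** I wound it clockwise by the grip about 655°. The force along the circle was 4.4–6.9 N while free (mostly 5–6 N), then rose 6.7, 8.4, 9.8 N. I stopped there, roughly 4–5 N over free winding, which I estimate as a squeeze of about 80 N.
- **Last checks:** After letting go, the boss top was at 125.4 mm (125 expected when fully home) and the grip top at about 138.6 mm (139 expected). The last picture shows the blank between jaw and pad, the hand is clear of everything, and the wrist force is about zero.

**What is less certain:**
- **Squeeze:** it is inferred from the winding force and was not measured directly.
- **Grip angle:** it read 5° after release, against 3° while still held. That could be a slight spring back or picture error; I did not pursue it.
- **Upward pull:** near one side of the circle the tool pulled the crank up with as much as 8 N. I lowered the hand to counter it, and the crank stayed seated.
- **Bystanders:** I did not measure them again at the end, but never felt the hand touch one.

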